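# Tip the red case out of the rack and stand it on the mat

### The job

The red-lidded case is packed too tightly in the rack to be gripped there: tip its top out towards you until it leans by itself on the rack's sloping front, then take it by its sides, lift it out and stand it upright in the middle of the black mat. Leave the blue and the yellow case standing in the rack.

Things in the scene. Friction and masses are not known exactly. Their poses are not given: they have to be found in the camera images.
- red_case_mid (a point): Centre, half-way up, of the slim rigid case with red lid and label: 100 deep (x) x 46 wide (y) x 160 mm high (z), about 0.3 kg. x points from its labelled front (robot's side) to its back, z up. It stands in a row of three like cases, fronts flush, in any of the places. Pulled forward by its top it tips; past 14 degrees it falls on by itself and rests leaning out 26 degrees, its upper front free on both sides.
- blue_case_mid (a point): Centre of the like case with blue lid and label (same size and axes), to be left standing. The fixed wooden rack they share: 5 mm gaps between cases, dividers up to 86 mm and back wall (close behind the cases) up to 98 mm above the bench, so the upper 80 mm of each case's back is open; the space behind is free.
- yellow_case_mid (a point): Centre of the like case with yellow lid and label (same size and axes), to be left standing. The rack's floor: level, 22 mm above the bench, under the cases' rear 70 mm; then a ridge along y, 20 mm in front of the centres, about which a case tips; in front of it a sill sloping down 26 degrees to a front board square to it (top 54 mm above the bench), which stops the leaning case.
- mat_top (a point): Centre of the upper face of a flat black rubber mat lying on the bench, 200 (x) x 160 (y) x 3 mm; z up. Fixed.

How it is judged (in metres and radians):
On the way, in this order (a step that is already met when the one before it is completed fails the run):
1. the red case leans out of the row, its foot still in the rack (angle between red_case_mid's own z axis and vertical above 0.3 rad and height (world z) of red_case_mid below 0.115 m and distance of red_case_mid from where it was at the start of the episode below 0.06 m), for 0.2 s.
2. the red case is lifted out of the rack (height (world z) of red_case_mid above 0.16 m), for 0.1 s.
At the end, for the whole second after the job is handed in: The red case stands upright (within 6 degrees) and at rest on the mat, its centre within 40 mm of the mat's centre; the blue and yellow cases stand in the rack within 20 mm of where they were and within 8.6 degrees of upright (horizontal distance between red_case_mid and mat_top below 0.04 m and angle between red_case_mid's own z axis and vertical below 0.1 rad and height (world z) of red_case_mid between 0.076 and 0.09 m and linear speed of red_case below 0.02 m/s and distance of each of blue_case_mid, yellow_case_mid from where it was at the start of the episode below 0.02 m and angle between each of blue_case_mid, yellow_case_mid's own z axis and vertical below 0.15 rad); the robot touches nothing.
It fails at once if the blue case is tipped or taken out (angle between blue_case_mid's own z axis and vertical above 0.25 rad or distance of blue_case_mid from where it was at the start of the episode above 0.04 m).
It fails at once if the yellow case is tipped or taken out (angle between yellow_case_mid's own z axis and vertical above 0.25 rad or distance of yellow_case_mid from where it was at the start of the episode above 0.04 m).
It also fails if it takes over 56 s, if anything falls off the work surface, if the arm or the gripper's body presses on something with over 40 N, if the wrist force passes 120 N, or if a joint passes its speed limit or range.

### The arm

A 6-joint arm with a two-finger parallel gripper is mounted at the origin on a cart in front of the work surface, level with it; the furniture and walls round the work are solid. World frame = base frame: x ahead of the robot, y to its left, z up, the work surface at z = 0. Lengths are in mm, angles in rad, forces in N, time in s.
With the tool pointing down it reaches from about 300 to 775 mm from the base axis. Payload 14.6 kg.
Tool frame: the origin (TCP) lies on the centre line of the jaws, within the pads' length; the fingertips stand 11 mm ahead of it and the grasp point (between the pads) lies 8 mm behind it; z points along the fingers, y is the direction in which the jaws open and shut (so a half turn about z gives the same grasp; the last joint's range is limited). The gripper opens to 94 mm and grips with 3 to 60 N. Pads are 16 mm wide; open, the fingers measure 119 mm over their backs; the gripper's body (75 mm by 177 mm) begins 78 mm behind the grasp point.
Start: joints at [-1.237, 0.3, 1.521, -0, 1.321, -0.067], TCP at [214.578, -506.405, 216.446] pointing down, gripper open.
Joint ranges: [-3.03, 3.03], [-0.79, 2.21], [0.23, 2.52], [-1.04, 4.18], [0, 3.07], [-2.55, 2.55]. Speed limits (rad/s): [2.22, 2.22, 2.57, 3.14, 3.14, 3.14].

### API

Orientations are given as a unit quaternion [x, y, z, w].
In Python, from workcell import get_obs, imaging, workorder, nets gives the robot as it stands.
- The arm moves only by the tool carry_out, never from a script. Its argument "deltas" is a list of rows, each an object with "turn": the turn, a rotation vector about the world's x, y, z in rad, a list of three; "offset": the shift along the world's x, y, z in mm, a list of three; "hand": the finger opening in mm, from 0 to 94. In form: [{"turn": [wx, wy, wz], "offset": [x, y, z], "hand": hand}, ...]. A call has 1 to 10 rows; each row shifts and turns the commanded pose from where the row before left it; what a row does not reach is not made up. A row lasts 1/12 s, in which the tool goes at most 41.7 mm and 7.16 degrees, less where a joint would pass 70% of its speed; a pose out of reach is approached as far as the arm can. A call is refused whole if a number of a shift passes 41.7 or a number of a turn 0.125, either way. A call with a gripper value outside its range is refused whole. The fingers move at their own pace and stop on an object; "newtons" is the grip in N (left out, the last holds). Time passes only in rows, so rows that do not move let the fingers close. It gives the time, the measured TCP pose, the force and the opening at its end, in the units of the state.
- get_obs(): the state, without advancing time (a new reading comes with each control period).
- imaging.grab_frame(name): name is "scene" or "side" or "wrist"; returns a dict with "color" (420x560x3 uint8, blue, green, red), "camera_matrix" (3x3 intrinsics, pixels), "R" (3x3) and "t" (3): a world point X has camera coordinates R X + t. Camera axes: x right, y down, z forward; pixel columns grow to the right and rows downward; lengths in mm; the calibration is good to about 2 mm. A picture is of the moment at which its call begins. There is no depth.
- workorder.hand_in(): hands the job in, once; it reports no verdict.
Trained networks look in a picture, given as the dict that the camera call returned (one of the last four; its "shot" number tells which), for a name from the list of things; names that differ only in an ending like _2 or _b are one class to them, and where a whole thing is asked for, a point or a joint stands for the part that bears it (a point fixed in the world has none). Each returns a list of dicts, best first, with "conf" (0 to 1); they miss things now and then, are a little off and sometimes report something else, mostly with a low value. They report only what shows in the picture. A call takes as long as a camera call.
- nets.recognise(picture, target): "at" ([x, y, z] in mm, in world coordinates, good to about 4 mm: the middle of the surface that is visible of it).
The state is a dict: "clock": time; "joint_positions": joint angles; "joint_velocities": joint speeds; "joint_torque": joint torques, N m; "eef_pos": TCP position; "tcp_rot": TCP orientation; "force": force on the tool from outside, world axes, zero at the start; "moment": the same for the moment, N m; "opening": opening from 0.0 (shut) to 1.0 (fully open).
Only numpy, scipy, OpenCV 4.12 (cv2) and the standard library are available. Lean on these libraries where they do the work, as an engineer would, in place of code of your own. Each camera call takes 0.05 s, during which the arm holds its last target.

## Working session

There is one attempt and no reset: what is moved stays moved. The work goes in short steps, Python scripts to look and compute and a tool call to move; the robot and the scene stay as the last step left them, time stands still between calls to the robot, and variables do not carry over. Pictures are saved under pics/ and viewed, and the job is handed in when it is done.

Besides the shell and the picture viewer there is one more tool, called after "Call:" by a JSON object that holds its "method" and its "body", one argument or row to a line. carry_out: Moves the arm, as the interface text tells. Its arguments: {"type":"object","properties":{"deltas":{"type":"array"},"newtons":{"type":"number"}},"required":["deltas"]}

```bash
mkdir -p pics; cat > h.py <<'E'
import numpy as np, cv2
from workcell import get_obs, imaging, workorder, nets
def shot(n,f):
    p=imaging.grab_frame(n); cv2.imwrite('pics/'+f,p['color']); return p
def proj(p,X):
    c=p['R']@np.array(X,float)+np.array(p['t']).ravel(); u=np.array(p['camera_matrix'])@c; return u[:2]/u[2]
def ray(p,uv,**k):
    R=np.array(p['R']);t=np.array(p['t']).ravel();o=-R.T@t
    d=R.T@np.linalg.inv(p['camera_matrix'])@np.array([uv[0],uv[1],1.]);(a,v),=k.items();i='xyz'.index(a)
    return o+d*(v-o[i])/d[i]
E
python3 - <<'E'
from h import *
for n in ['scene','side']:
    p=shot(n,n+'1.png')
    print(n,'cam',-np.array(p['R']).T@np.array(p['t']).ravel())
    for o in ['red_case_mid','blue_case_mid','yellow_case_mid','mat_top']:
        print(o,[(np.round(r['at'],1).tolist(),round(r['conf'],2), proj(p,r['at']).round().tolist()) for r in nets.recognise(p,o)][:3])
print(get_obs())
E
```

```text
scene cam [158.33630764 427.48182491 698.07489125]
red_case_mid [([481.1, 164.0, 179.4], 0.72, [240.0, 234.0])]
blue_case_mid [([489.2, 113.7, 180.3], 0.64, [259.0, 212.0])]
yellow_case_mid [([491.3, 223.4, 161.0], 0.83, [207.0, 262.0])]
mat_top [([538.7, -188.7, -0.7], 0.87, [339.0, 178.0])]
side cam [ 454.86949287 -923.27963129  566.19334013]
red_case_mid [([489.0, 155.2, 178.7], 0.94, [247.0, 147.0])]
blue_case_mid [([524.9, 86.0, 141.5], 0.69, [264.0, 173.0])]
yellow_case_mid []
mat_top [([541.6, -202.0, 5.0], 0.93, [284.0, 301.0])]
{'clock': 0.5, 'joint_positions': array([-1.23659890e+00,  2.99951250e-01,  1.52102557e+00,  8.71557675e-06,
        1.32068478e+00, -6.65978593e-02]), 'joint_velocities': array([-0.00051666,  0.00107118, -0.00087517,  0.00048837,  0.00206903,
        0.00057596]), 'joint_torque': array([ 1.14506756e-04, -5.31347430e+01, -3.52736413e+01,  7.08931382e-02,
        2.15190207e-02, -2.29430316e-05]), 'eef_pos': array([ 214.57793876, -506.39742361,  216.40663078]), 'tcp_rot': array([ 9.79987715e-01,  1.99057974e-01, -4.14347455e-07, -3.47284109e-05]), 'force': array([-0.24336441, -0.44914551, -0.08634696]), 'moment': array([-0.00665632, -0.00611225,  0.03373539]), 'opening': 0.9991577165384596}
```

View pics/scene1.png

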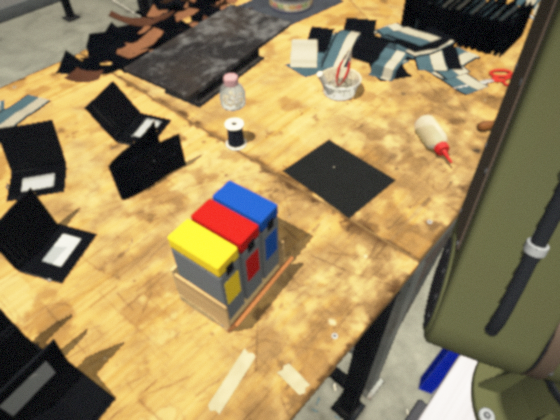

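View pics/side1.png

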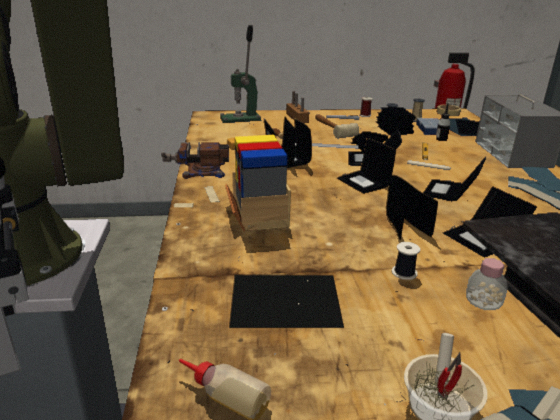

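The scene picture shows red in the middle of the row, its lid at (228,225), with yellow nearer at (205,245) and blue beyond at (245,203). The mat is at (339,178). Next I'll zoom in to measure the lid corners.

```bash
python3 - <<'E'
from h import *
p=shot('scene','s2.png'); im=p['color'][170:340,150:310]; cv2.imwrite('pics/s2z.png',cv2.resize(im,None,fx=3.5,fy=3.5,interpolation=cv2.INTER_CUBIC))
q=shot('side','d2.png'); im=q['color'][120:260,200:330]; cv2.imwrite('pics/d2z.png',cv2.resize(im,None,fx=4,fy=4,interpolation=cv2.INTER_CUBIC))
hsv=cv2.cvtColor(p['color'],cv2.COLOR_BGR2HSV)
g=p['color'].astype(int)
# mat
for n,P in (('scene',p),('side',q)):
    m=(P['color'].max(2)<50).astype(np.uint8)
    k,l,s,c=cv2.connectedComponentsWithStats(m)
    u=proj(P,[540,-195,3]).astype(int); i=l[u[1]-6,u[0]-6]; print(n,i,s[i])
    cn=max(cv2.findContours((l==i).astype(np.uint8),0,1)[0],key=cv2.contourArea)
    a=cv2.approxPolyDP(cn,6,True)[:,0]; W=np.array([ray(P,x,z=3)[:2] for x in a]); print(a.tolist(),W.round(1).tolist(),W.mean(0))
E
```

```text
scene 0 [     0      0    560    420 199777]
[[0, 0], [0, 129], [52, 122], [64, 185], [36, 196], [55, 223], [94, 235], [61, 281], [21, 271], [0, 252], [0, 310], [40, 348], [53, 340], [113, 397], [97, 419], [343, 419], [331, 408], [343, 388], [330, 375], [336, 368], [347, 374], [355, 344], [394, 297], [353, 419], [559, 419], [542, 379], [559, 394], [559, 219], [551, 224], [559, 200], [538, 241], [531, 239], [559, 181], [558, 0], [532, 51], [525, 45], [542, 0], [516, 0], [500, 19], [523, 3], [533, 7], [501, 54], [451, 38], [415, 51], [389, 42], [371, 64], [352, 56], [361, 33], [345, 29], [349, 18], [373, 21], [374, 36], [421, 46], [441, 38], [401, 24], [405, 0], [218, 0], [219, 10], [200, 21], [191, 18], [199, 9], [188, 5], [196, 0], [183, 0], [176, 12], [153, 3], [144, 17], [137, 0], [68, 0], [77, 17], [69, 20], [60, 0]] [[2057.0, -119.4], [1293.5, 237.7], [1218.7, 134.8], [985.5, 235.2], [1001.1, 293.8], [898.6, 305.9], [809.9, 269.8], [761.1, 370.9], [838.4, 409.9], [912.2, 416.0], [787.8, 474.2], [668.8, 462.0], [665.5, 440.4], [511.0, 426.4], [501.8, 460.5], [230.5, 218.0], [253.0
[... 466 characters left out ...]
, -780.2], [754.3, -634.1], [823.6, -635.4], [885.8, -772.3], [941.5, -761.2], [977.8, -833.8], [903.3, -867.6], [842.7, -782.6], [696.4, -822.5], [674.0, -907.9], [820.4, -909.1], [907.0, -1078.1], [1427.8, -644.0], [1364.4, -589.9], [1352.3, -490.2], [1393.3, -485.0], [1425.1, -549.5], [1480.5, -545.5], [1490.2, -591.9], [1527.2, -561.1], [1469.7, -481.2], [1592.1, -473.9], [1525.3, -384.1], [1658.7, -451.4], [1858.1, -285.2], [1706.9, -231.7], [1707.8, -201.2], [1881.4, -265.8]] [ 807.33359039 -356.85238508]
side 169 [ 230  275  113   53 5469]
[[235, 275], [231, 327], [342, 326], [332, 276]] [[453.0, -108.5], [443.9, -264.4], [636.3, -275.9], [647.8, -125.4]] [ 545.22397524 -193.54325427]
```

View pics/s2z.png

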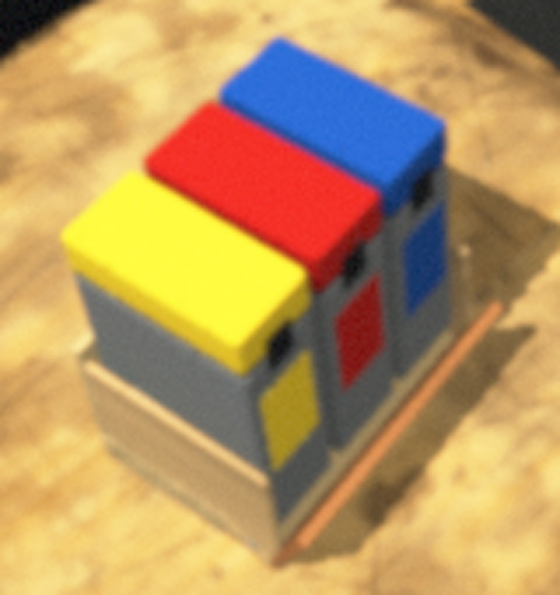

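View pics/d2z.png

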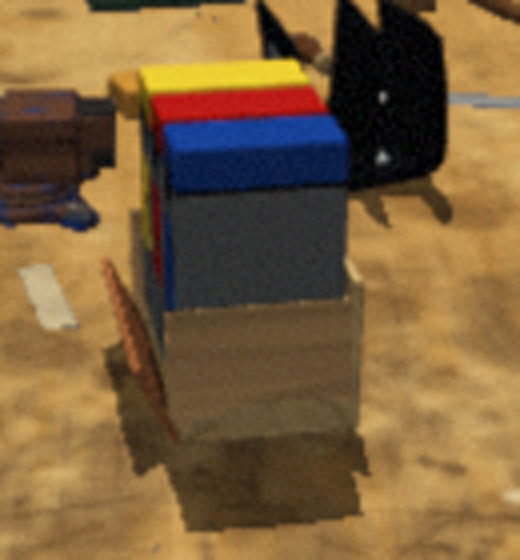

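```bash
python3 - <<'E'
from h import *
p=imaging.grab_frame('scene'); q=imaging.grab_frame('side')
C={'y':[(65,232),(135,172),(308,275),(240,345)],'r':[(147,160),(212,102),(380,193),(313,262)],'b':[(222,92),(280,38),(445,125),(385,188)]}
for k,v in C.items():
    W=np.array([ray(p,((a+.5)/3.5-.5+150,(b+.5)/3.5-.5+170),z=182)[:2] for a,b in v])
    d=(W[2]+W[3]-W[0]-W[1]);print(k,W.round(1).tolist(),W.mean(0).round(1),'len',np.linalg.norm(d)/2,'yaw',np.degrees(np.arctan2(-d[1],-d[0])))
for k,v in {'b':[(165,125),(335,115),(347,134),(165,155)],'r':[(150,96),(315,87),(330,110),(158,124)],'y':[(140,68),(300,60),(312,84),(148,96)]}.items():
    W=np.array([ray(q,((a+.5)/4-.5+200,(b+.5)/4-.5+120),z=182)[:2] for a,b in v]);print(k,W.round(1).tolist(),W.mean(0).round(1))
# mat in scene
im=p['color'];u=proj(p,[545,-194,3]).round().astype(int);print(u)
m=(im.max(2)<70).astype(np.uint8); k,l,s,c=cv2.connectedComponentsWithStats(m); i=l[u[1]-10,u[0]-10];print(s[i])
cn=max(cv2.findContours((l==i).astype(np.uint8),0,1)[0],key=cv2.contourArea)
a=cv2.approxPolyDP(cn,6,True)[:,0]; W=np.array([ray(p,x,z=3)[:2] for x in a]); print(a.tolist(),W.round(1).tolist(),W.mean(0))
E
```

```text
y [[557.0, 237.9], [560.3, 196.4], [463.2, 185.5], [458.9, 227.8]] [509.9 211.9] len 98.12827214362409 yaw 6.12201303312115
r [[561.7, 188.3], [566.1, 145.7], [471.2, 134.0], [466.5, 179.4]] [516.4 161.9] len 95.59403044372515 yaw 6.158931245999771
b [[567.3, 138.4], [572.6, 96.3], [476.6, 86.1], [471.5, 130.6]] [522.  112.8] len 96.34277262127345 yaw 5.375612154999842
b [[473.8, 123.3], [572.2, 135.2], [575.7, 103.7], [472.6, 76.1]] [523.6 109.6]
r [[466.2, 173.1], [565.2, 184.7], [570.1, 143.8], [469.9, 125.2]] [517.9 156.7]
y [[461.0, 225.0], [560.6, 236.0], [563.9, 190.2], [465.0, 173.2]] [512.6 206.1]
[339 174]
[ 286  142  107   75 3969]
[[286, 170], [348, 216], [392, 180], [330, 142]] [[643.9, -126.9], [456.6, -107.1], [445.5, -257.0], [628.4, -271.0]] [ 543.59018556 -190.50477067]
```

Call:
{"method": "carry_out", "body": {
  "deltas": [
    {"turn": [0,0,-0.0144],"offset": [19,32,7],"hand": 0},
    {"turn": [0,0,-0.0144],"offset": [19,33.7,7],"hand": 0},
    {"turn": [0,0,-0.0144],"offset": [19,33.7,7],"hand": 0},
    {"turn": [0,0,-0.0144],"offset": [19,33.7,7],"hand": 0},
    {"turn": [0,0,-0.0144],"offset": [19,33.7,7],"hand": 0},
    {"turn": [0,0,-0.0144],"offset": [19,33.7,7],"hand": 0},
    {"turn": [0,0,-0.0144],"offset": [19,33.7,7],"hand": 0},
    {"turn": [0,0,-0.0144],"offset": [19,33.7,7],"hand": 0},
    {"turn": [0,0,-0.0144],"offset": [19,33.7,7],"hand": 0},
    {"turn": [0,0,-0.0144],"offset": [19,33.7,7],"hand": 0}
  ],
  "newtons": 10
}}

```text
clock: 1.53
eef_pos: [405.0, -169.3, 287.1]
tcp_rot: [0.992, 0.128, 0.0, 0.0]
force: [1.0, -0.0, -0.3]
opening: 0.323
```

Call:
{"method": "carry_out", "body": {
  "deltas": [
    {"turn": [0,0,-0.0144],"offset": [19,33.7,0],"hand": 0},
    {"turn": [0,0,-0.0144],"offset": [19,33.7,0],"hand": 0},
    {"turn": [0,0,-0.0144],"offset": [19,33.7,0],"hand": 0},
    {"turn": [0,0,-0.0144],"offset": [19,33.7,0],"hand": 0},
    {"turn": [0,0,-0.0144],"offset": [19,33.7,0],"hand": 0},
    {"turn": [0,0,-0.0144],"offset": [19,33.7,0],"hand": 0},
    {"turn": [0,0,-0.0144],"offset": [19,33.7,0],"hand": 0},
    {"turn": [0,0,-0.0144],"offset": [19,33.7,0],"hand": 0},
    {"turn": [0,0,-0.0144],"offset": [19,33.7,0],"hand": 0},
    {"turn": [0,0,-0.0144],"offset": [19,33.7,0],"hand": 0}
  ]
}}

```text
clock: 2.37
eef_pos: [595.1, 167.8, 286.4]
tcp_rot: [0.998, 0.056, 0.0, 0.0]
force: [-0.2, -0.3, 1.1]
opening: 0.006
```

Call:
{"method": "carry_out", "body": {
  "deltas": [
    {"turn": [0,0,0],"offset": [0,0,-35],"hand": 0},
    {"turn": [0,0,0],"offset": [0,0,-35],"hand": 0},
    {"turn": [0,0,0],"offset": [0,0,-35],"hand": 0},
    {"turn": [0,0,0],"offset": [0,0,-34],"hand": 0},
    {"turn": [0,0,0],"offset": [0,0,0],"hand": 0}
  ]
}}

```text
clock: 2.78
eef_pos: [591.8, 165.4, 140.7]
tcp_rot: [0.998, 0.056, -0.005, 0.001]
force: [-0.4, 0.5, -1.0]
opening: 0.004
```

```bash
python3 - <<'E'
from h import *
p=shot('scene','s3.png'); q=shot('side','d3.png')
a=cv2.resize(p['color'][100:340,100:400],None,fx=1.3,fy=1.7);b=cv2.resize(q['color'][60:300,150:400],None,fx=1.6,fy=1.7)
cv2.imwrite('pics/c3.png',np.hstack([a,b]))
E
```

```text
(no output)
```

View pics/c3.png

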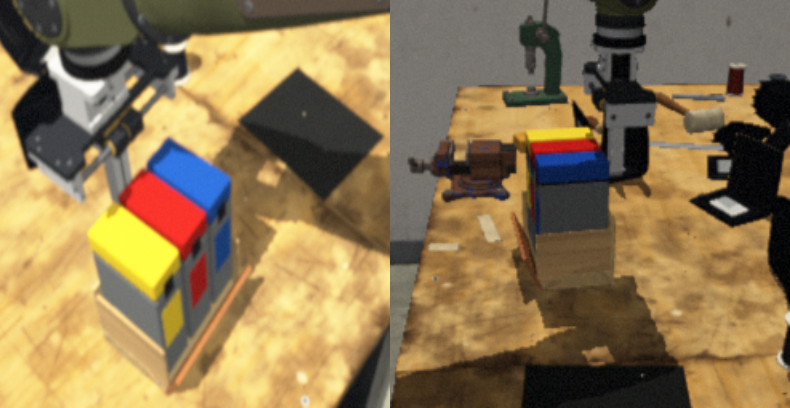

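The closed fingers are directly behind the red lid (finger at about (120,180) in the left crop). I'll pull now.

Call:
{"method": "carry_out", "body": {
  "deltas": [
    {"turn": [0,0,0],"offset": [-6,-0.7,0],"hand": 0},
    {"turn": [0,0,0],"offset": [-6,-0.7,0],"hand": 0},
    {"turn": [0,0,0],"offset": [-6,-0.7,0],"hand": 0},
    {"turn": [0,0,0],"offset": [-6,-0.7,0],"hand": 0},
    {"turn": [0,0,0],"offset": [-6,-0.7,0],"hand": 0}
  ]
}}

```text
clock: 3.3
eef_pos: [564.2, 162.4, 148.5]
tcp_rot: [0.998, 0.056, 0.001, -0.0]
force: [0.4, 0.7, 0.6]
opening: 0.004
```

```bash
python3 - <<'E'
from h import *
q=shot('side','d4.png');p=shot('scene','s4.png')
a=cv2.resize(p['color'][100:340,100:400],None,fx=1.3,fy=1.7);b=cv2.resize(q['color'][60:300,150:400],None,fx=1.6,fy=1.7)
cv2.imwrite('pics/c4.png',np.hstack([a,b]))
E
```

```text
(no output)
```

View pics/c4.png

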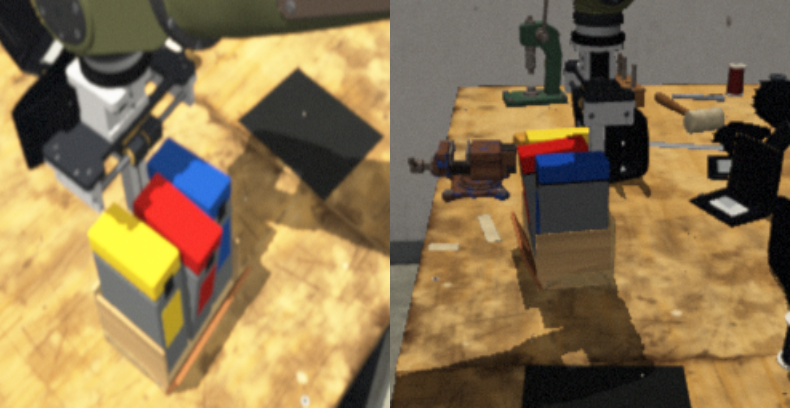

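Call:
{"method": "carry_out", "body": {
  "deltas": [
    {"turn": [0,0,0],"offset": [-6,-0.7,0],"hand": 0},
    {"turn": [0,0,0],"offset": [-6,-0.7,0],"hand": 0},
    {"turn": [0,0,0],"offset": [-6,-0.7,0],"hand": 0},
    {"turn": [0,0,0],"offset": [-6,-0.7,0],"hand": 0},
    {"turn": [0,0,0],"offset": [-4,-0.5,0],"hand": 0},
    {"turn": [0,0,0],"offset": [0,0,0],"hand": 0},
    {"turn": [0,0,0],"offset": [0,0,0],"hand": 0}
  ]
}}

```text
clock: 3.98
eef_pos: [536.5, 159.1, 147.6]
tcp_rot: [0.998, 0.056, 0.0, -0.0]
force: [-0.1, 0.5, 0.1]
opening: 0.005
```

```bash
python3 - <<'E'
from h import *
q=shot('side','d5.png');p=shot('scene','s5.png')
a=cv2.resize(p['color'][100:340,100:400],None,fx=1.3,fy=1.7);b=cv2.resize(q['color'][60:300,150:400],None,fx=1.6,fy=1.7)
cv2.imwrite('pics/c5.png',np.hstack([a,b]))
E
```

```text
(no output)
```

View pics/c5.png

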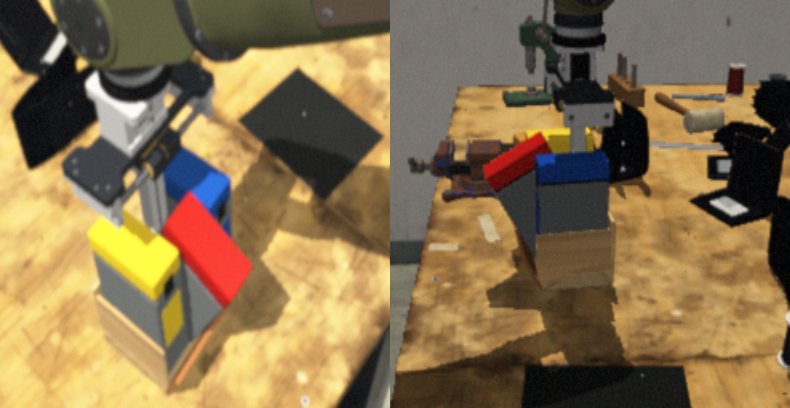

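The red case now leans out by itself. In the side crop its lid is at (518,160), and blue and yellow are still standing. I'll back off, rise and look at the lean.

Call:
{"method": "carry_out", "body": {
  "deltas": [
    {"turn": [0,0,0],"offset": [10,1,0],"hand": 0},
    {"turn": [0,0,0],"offset": [0,0,35],"hand": 0},
    {"turn": [0,0,0],"offset": [0,0,40],"hand": 0},
    {"turn": [0,0,0],"offset": [0,0,40],"hand": 0},
    {"turn": [0,0,0],"offset": [0,0,37],"hand": 0},
    {"turn": [0.0086,-0.0752,0],"offset": [-25,-2.5,0],"hand": 80},
    {"turn": [0.0086,-0.0752,0],"offset": [-25,-2.5,0],"hand": 80},
    {"turn": [0.0086,-0.0752,0],"offset": [-25,-2.5,0],"hand": 80},
    {"turn": [0.0086,-0.0752,0],"offset": [-25,-2.5,0],"hand": 80}
  ]
}}

```text
clock: 4.83
eef_pos: [445.7, 149.9, 299.4]
tcp_rot: [0.987, 0.056, 0.152, -0.009]
force: [0.1, 1.1, 1.2]
opening: 0.255
```

Call:
{"method": "carry_out", "body": {
  "deltas": [
    {"turn": [0.0086,-0.0752,0],"offset": [-25,-2.5,0],"hand": 80},
    {"turn": [0.0086,-0.0752,0],"offset": [-25,-2.5,0],"hand": 80},
    {"turn": [0,0,0],"offset": [0,0,-35],"hand": 80},
    {"turn": [0,0,0],"offset": [0,0,-31],"hand": 80},
    {"turn": [0,0,0],"offset": [0,0,0],"hand": 80}
  ]
}}

```text
clock: 5.25
eef_pos: [394.5, 144.6, 229.4]
tcp_rot: [0.973, 0.055, 0.222, -0.012]
force: [-1.0, 0.1, -0.7]
opening: 0.61
```

```bash
python3 - <<'E'
from h import *
q=shot('side','d6.png');p=shot('scene','s6.png');w=shot('wrist','w6.png')
a=cv2.resize(p['color'][100:340,100:400],None,fx=1.3,fy=1.7);b=cv2.resize(q['color'][60:300,150:400],None,fx=1.6,fy=1.7)
cv2.imwrite('pics/c6.png',np.hstack([a,b])); 
for im,n in((q['color'][100:240,180:320],'d6z'),(p['color'][160:320,150:310],'s6z')): cv2.imwrite('pics/%s.png'%n,cv2.resize(im,None,fx=4 if n[0]=='d' else 3.5,fy=4 if n[0]=='d' else 3.5,interpolation=2))
for P,n in((p,'s'),(q,'d'),(w,'w')):
  for o in ['red_case_mid','blue_case_mid','yellow_case_mid']:
    print(n,o,[(np.round(r['at'],1).tolist(),round(r['conf'],2)) for r in nets.recognise(P,o)][:2])
print(get_obs()['joint_positions'])
E
```

```text
s red_case_mid [([443.8, 174.5, 159.8], 0.58)]
s blue_case_mid [([537.6, 124.3, 182.1], 0.77)]
s yellow_case_mid [([492.1, 223.3, 161.0], 0.84)]
d red_case_mid [([445.6, 131.2, 140.7], 0.8)]
d blue_case_mid [([525.2, 87.0, 143.1], 0.85)]
d yellow_case_mid [([521.7, 192.5, 184.2], 0.93)]
w red_case_mid [([451.4, 152.9, 176.0], 0.97)]
w blue_case_mid [([507.1, 115.4, 179.5], 0.91)]
w yellow_case_mid [([498.0, 201.1, 180.5], 0.92)]
[ 0.31897177 -0.25621268  2.11091984 -0.11978265  0.84447243  1.8364728 ]
```

View pics/d6z.png

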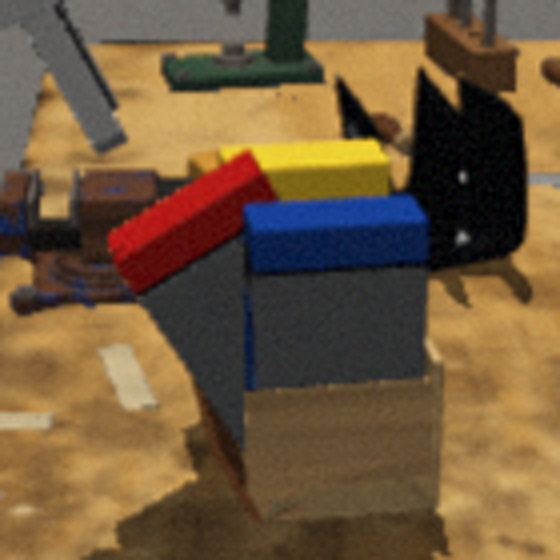

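View pics/s6z.png

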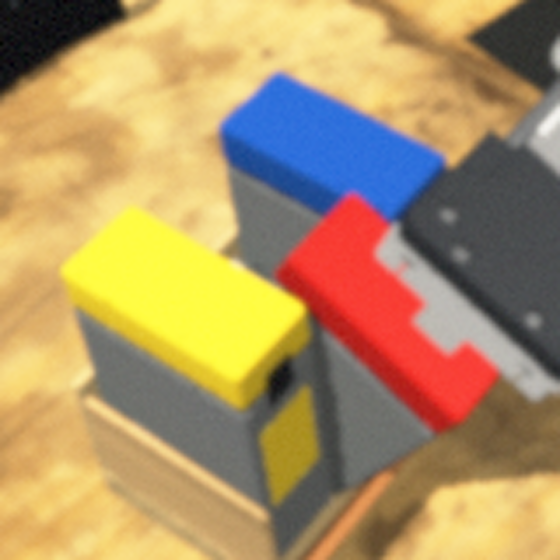

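View pics/w6.png

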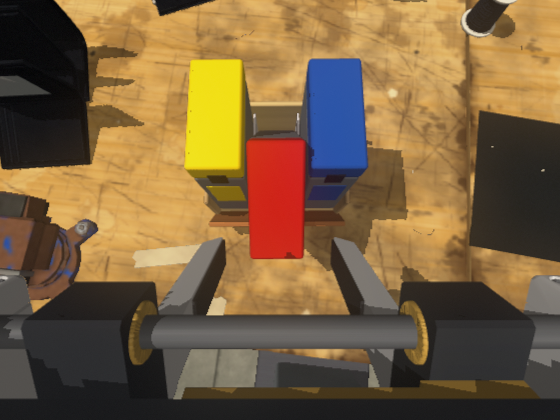

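The wrist view shows the red lid (248–304, 140–258) leaning out, centred between the fingers at (222,240) and (338,240). Next I'll check my lean model against the image corners.

```bash
python3 - <<'E'
from h import *
w=imaging.grab_frame('wrist');q=imaging.grab_frame('side')
psi=.1135; ex=np.array([np.cos(psi),np.sin(psi),0]);ey=np.array([-np.sin(psi),np.cos(psi),0]);c=np.array([517,160,0.]);th=np.radians(26)
def L(a,y,h): return c+ex*(-20+a*np.cos(th)-h*np.sin(th))+ey*y+np.array([0,0,22+a*np.sin(th)+h*np.cos(th)])
for n,P in(('w',w),('d',q)):
  v=P['color'].copy()
  for a in(-30,70):
    for y in(-23,23):
      u=proj(P,L(a,y,160));print(n,a,y,u.round(1)); cv2.circle(v,tuple(u.round().astype(int).tolist()),2,(0,255,0),-1)
  for a in (-50,50):
    for y in (28,74,-28,-74):
      u=proj(P,c+ex*a+ey*y+[0,0,182]);cv2.circle(v,tuple(u.round().astype(int).tolist()),2,(255,255,0),-1)
  if n=='d': v=cv2.resize(v[100:240,180:320],None,fx=4,fy=4)
  cv2.imwrite('pics/o_%s.png'%n,v)
o=get_obs();from scipy.spatial.transform import Rotation as Rn
print(o['eef_pos'],Rn.from_quat(o['tcp_rot']).as_matrix().round(3), o['opening'])
print('target',L(-2,0,112),'pre',L(-2,0,232))
E
```

```text
w -30 -23 [303.2 257.2]
w -30 23 [248.8 257.2]
w 70 -23 [305.7 135.8]
w 70 23 [245.6 135.9]
d -30 -23 [210.2 163.4]
d -30 23 [208.6 156.4]
d 70 -23 [248.9 143.1]
d 70 23 [245.9 136.7]
[396.62017933 145.09428606 233.51862834] [[ 0.893  0.113  0.436]
 [ 0.101 -0.994  0.05 ]
 [ 0.439 -0.    -0.899]] 0.8533029509908167
target [446.56099803 151.970665   121.78819089] pre [394.29492923 146.01286088 229.64347645]
```

View pics/o_w.png

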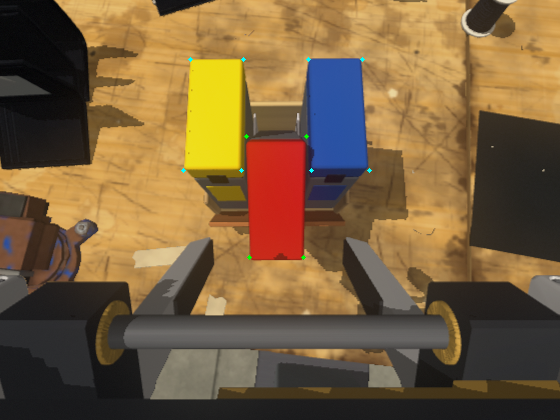

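View pics/o_d.png

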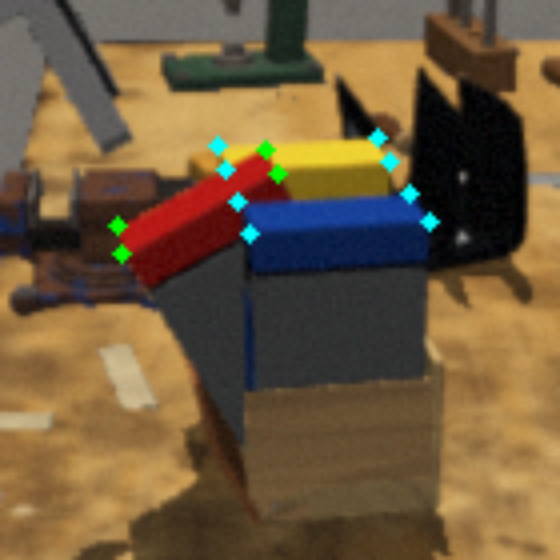

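The model corners land on the lids in the wrist picture to within about 2 px. Now I'll descend along the case axis and grip.

Call:
{"method": "carry_out", "body": {
  "deltas": [
    {"turn": [0,0,0],"offset": [8.3,1.1,-18.6],"hand": 80},
    {"turn": [0,0,0],"offset": [8.3,1.1,-18.6],"hand": 80},
    {"turn": [0,0,0],"offset": [8.3,1.1,-18.6],"hand": 80},
    {"turn": [0,0,0],"offset": [8.3,1.1,-18.6],"hand": 80},
    {"turn": [0,0,0],"offset": [8.3,1.1,-18.6],"hand": 80},
    {"turn": [0,0,0],"offset": [8.3,1.1,-18.6],"hand": 80},
    {"turn": [0,0,0],"offset": [0,0,0],"hand": 80},
    {"turn": [0,0,0],"offset": [0,0,0],"hand": 80}
  ]
}}

```text
clock: 6.62
eef_pos: [446.0, 151.5, 121.4]
tcp_rot: [0.973, 0.055, 0.224, -0.013]
force: [0.1, -0.3, -0.1]
opening: 0.855
```

```bash
python3 - <<'E'
from h import *
w=shot('wrist','w7.png'); print(get_obs()['eef_pos'],get_obs()['opening'])
E
```

```text
[446.29784112 151.70629172 122.39309465] 0.853067349800414
```

View pics/w7.png

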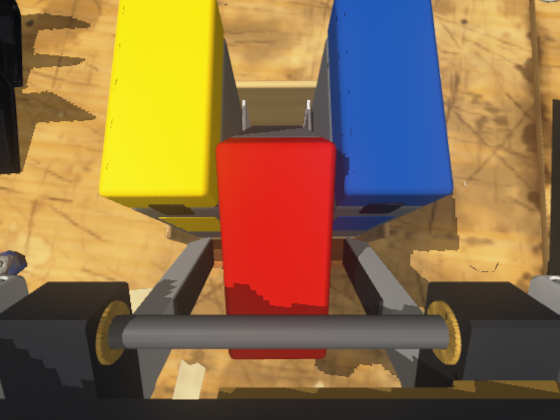

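The case sits between the fingers (red 220–332, fingers at 212 and 345), so I'll close.

Call:
{"method": "carry_out", "body": {
  "deltas": [
    {"turn": [0,0,0],"offset": [0,0,0],"hand": 30},
    {"turn": [0,0,0],"offset": [0,0,0],"hand": 30},
    {"turn": [0,0,0],"offset": [0,0,0],"hand": 30},
    {"turn": [0,0,0],"offset": [0,0,0],"hand": 30},
    {"turn": [0,0,0],"offset": [0,0,0],"hand": 30},
    {"turn": [0,0,0],"offset": [0,0,0],"hand": 30},
    {"turn": [0,0,0],"offset": [0,0,0],"hand": 30},
    {"turn": [0,0,0],"offset": [0,0,0],"hand": 30}
  ],
  "newtons": 50
}}

```text
clock: 7.33
eef_pos: [446.3, 151.7, 122.0]
tcp_rot: [0.973, 0.055, 0.225, -0.013]
force: [-4.8, -0.8, 6.0]
opening: 0.485
```

Call:
{"method": "carry_out", "body": {
  "deltas": [
    {"turn": [0,0,0],"offset": [-2,-0.2,4],"hand": 30},
    {"turn": [0,0,0],"offset": [-3.1,-0.4,6.5],"hand": 30},
    {"turn": [0,0,0],"offset": [-3.1,-0.4,6.5],"hand": 30},
    {"turn": [0,0,0],"offset": [-3.1,-0.4,6.5],"hand": 30}
  ]
}}

```text
clock: 7.67
eef_pos: [434.6, 150.2, 145.9]
tcp_rot: [0.973, 0.055, 0.225, -0.013]
force: [0.2, -0.1, -4.3]
opening: 0.487
```

```bash
python3 - <<'E'
from h import *
w=shot('wrist','w8.png'); q=shot('side','d8.png');cv2.imwrite('pics/c8.png',np.hstack([cv2.resize(w['color'],(390,293)),cv2.resize(q['color'][50:260,150:360],(293,293))]))
E
```

```text
(no output)
```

View pics/c8.png

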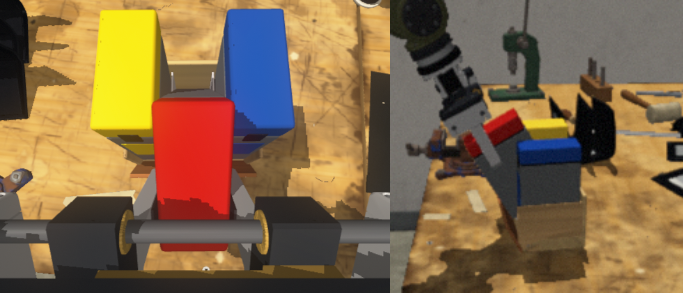

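The case is following the gripper. I'll continue along its axis.

Call:
{"method": "carry_out", "body": {
  "deltas": [
    {"turn": [0,0,0],"offset": [-6.5,-0.7,13.4],"hand": 30},
    {"turn": [0,0,0],"offset": [-6.5,-0.7,13.4],"hand": 30},
    {"turn": [0,0,0],"offset": [-6.5,-0.7,13.4],"hand": 30},
    {"turn": [0,0,0],"offset": [-6.5,-0.7,13.4],"hand": 30},
    {"turn": [0,0,0],"offset": [-6.5,-0.7,13.4],"hand": 30},
    {"turn": [0,0,0],"offset": [-6.5,-0.7,13.4],"hand": 30},
    {"turn": [0,0,0],"offset": [-6.5,-0.7,13.4],"hand": 30},
    {"turn": [0,0,0],"offset": [0,0,20],"hand": 30},
    {"turn": [0,0,0],"offset": [0,0,20],"hand": 30},
    {"turn": [0,0,0],"offset": [0,0,20],"hand": 30}
  ]
}}

```text
clock: 8.6
eef_pos: [389.2, 145.3, 300.1]
tcp_rot: [0.973, 0.055, 0.225, -0.013]
force: [-0.4, 0.8, -3.8]
opening: 0.487
```

```bash
python3 - <<'E'
from h import *
w=shot('wrist','w9.png'); q=shot('side','d9.png');cv2.imwrite('pics/c9.png',np.hstack([cv2.resize(w['color'],(390,293)),cv2.resize(q['color'][50:260,150:360],(293,293))]))
E
```

```text
(no output)
```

View pics/c9.png

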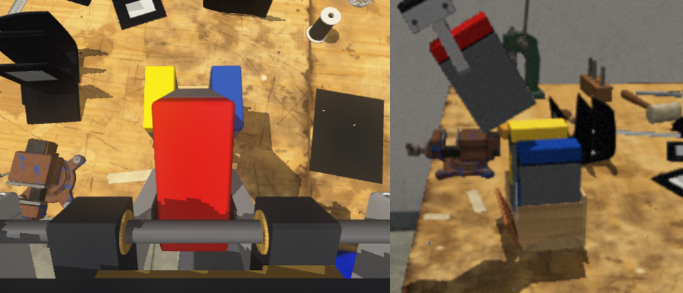

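Call:
{"method": "carry_out", "body": {
  "deltas": [
    {"turn": [0,0,0],"offset": [5,-30,10],"hand": 30},
    {"turn": [0,0,0],"offset": [12,-30,10],"hand": 30},
    {"turn": [-0.0052,0.0452,0],"offset": [12,-30,0],"hand": 30},
    {"turn": [-0.0052,0.0452,0],"offset": [12,-30,0],"hand": 30},
    {"turn": [-0.0052,0.0452,0],"offset": [12,-30,0],"hand": 30},
    {"turn": [-0.0052,0.0452,0],"offset": [12,-30,0],"hand": 30},
    {"turn": [-0.0052,0.0452,0],"offset": [12,-30,0],"hand": 30},
    {"turn": [-0.0052,0.0452,0],"offset": [12,-30,0],"hand": 30},
    {"turn": [-0.0052,0.0452,0],"offset": [12,-30,0],"hand": 30},
    {"turn": [-0.0052,0.0452,0],"offset": [12,-30,-20],"hand": 30}
  ]
}}

```text
clock: 9.53
eef_pos: [503.7, -156.8, 300.3]
tcp_rot: [0.997, 0.056, 0.046, -0.002]
force: [0.6, 0.0, -3.2]
opening: 0.486
```

Call:
{"method": "carry_out", "body": {
  "deltas": [
    {"turn": [-0.0052,0.0452,0],"offset": [10,-20,-30],"hand": 30},
    {"turn": [-0.0052,0.0452,0],"offset": [10,-20,-30],"hand": 30},
    {"turn": [0,0,0],"offset": [0,0,-30],"hand": 30},
    {"turn": [0,0,0],"offset": [0,0,0],"hand": 30},
    {"turn": [0,0,0],"offset": [0,0,0],"hand": 30}
  ]
}}

```text
clock: 9.95
eef_pos: [521.9, -194.2, 207.4]
tcp_rot: [0.998, 0.056, -0.002, -0.001]
force: [0.1, 1.2, -2.8]
opening: 0.488
```

```bash
python3 - <<'E'
from h import *
q=shot('side','d10.png');p=shot('scene','s10.png');cv2.imwrite('pics/c10.png',np.hstack([cv2.resize(p['color'][60:340,180:460],(390,390)),cv2.resize(q['color'][90:370,150:430],(390,390))]))
from scipy.spatial.transform import Rotation as Rn
o=get_obs();print(o['eef_pos'],Rn.from_quat(o['tcp_rot']).as_matrix().round(3),o['opening'])
E
```

```text
[ 522.97008627 -194.42860519  210.99627119] [[ 0.994  0.113  0.002]
 [ 0.113 -0.994 -0.001]
 [ 0.002  0.002 -1.   ]] 0.48759841807379756
```

View pics/c10.png

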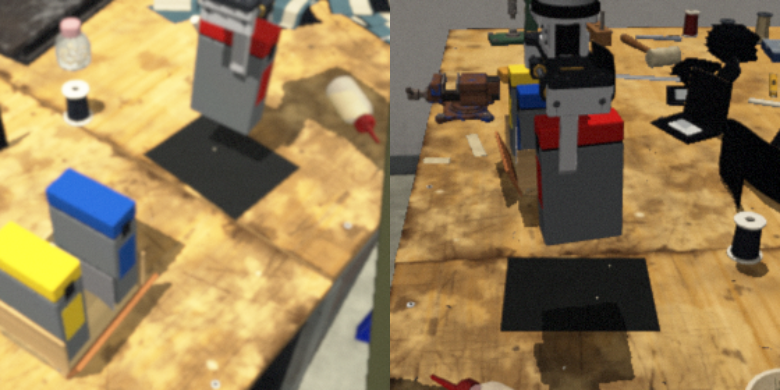

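The case hangs over the mat and looks upright. I'll check its tilt against the projected model before lowering.

```bash
python3 - <<'E'
from h import *
q=imaging.grab_frame('side');p=imaging.grab_frame('scene');o=get_obs()
psi=.1135; ex=np.array([np.cos(psi),np.sin(psi),0]);ey=np.array([-np.sin(psi),np.cos(psi),0]);T=o['eef_pos'];out=[]
for P,(y0,x0) in((p,(80,250)),(q,(140,220))):
  v=cv2.resize(P['color'][y0:y0+130,x0:x0+130],None,fx=3,fy=3,interpolation=2)
  for a in(-28,72):
    for y in(-23,23):
      for h in(-112,48):
        u=proj(P,T+ex*a+ey*y+[0,0,h])-[x0,y0];cv2.circle(v,tuple((u*3+1).round().astype(int).tolist()),2,(0,255,0),-1)
  out.append(v)
cv2.imwrite('pics/o11.png',np.hstack(out))
E
```

```text
(no output)
```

View pics/o11.png

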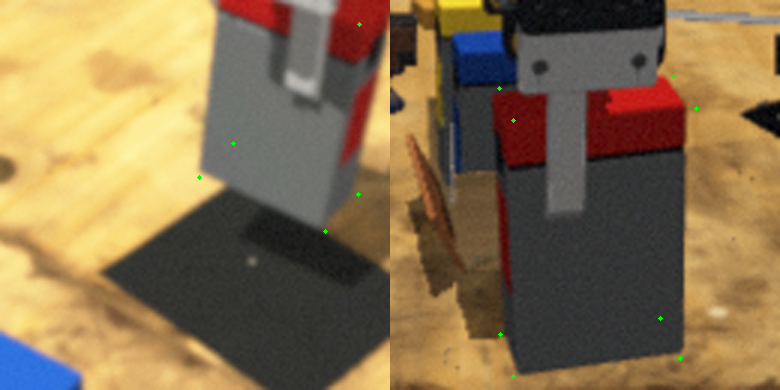

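The top leans about 2–3° towards the robot: in the side zoom the top-left is about 13 px left of the model and the bottom about 4 px right. I'll add a small tilt correction and lower.

Call:
{"method": "carry_out", "body": {
  "deltas": [
    {"turn": [-0.005,0.042,0],"offset": [0,0,-30],"hand": 30},
    {"turn": [0,0,0],"offset": [0,0,-25],"hand": 30},
    {"turn": [0,0,0],"offset": [0,0,-20],"hand": 30},
    {"turn": [0,0,0],"offset": [0,0,-8],"hand": 30},
    {"turn": [0,0,0],"offset": [0,0,0],"hand": 30},
    {"turn": [0,0,0],"offset": [0,0,0],"hand": 30}
  ]
}}

```text
clock: 10.65
eef_pos: [523.2, -194.8, 127.8]
tcp_rot: [0.998, 0.056, -0.021, 0.002]
force: [0.7, -0.6, -3.8]
opening: 0.485
```

```bash
python3 - <<'E'
from h import *
q=imaging.grab_frame('side');p=imaging.grab_frame('scene');o=get_obs();print(o['eef_pos'],o['force'])
psi=.1135; ex=np.array([np.cos(psi),np.sin(psi),0]);ey=np.array([-np.sin(psi),np.cos(psi),0]);T=o['eef_pos'];out=[]
for P,(y0,x0) in((p,(110,250)),(q,(175,220))):
  v=cv2.resize(P['color'][y0:y0+130,x0:x0+130],None,fx=3,fy=3,interpolation=2)
  for a in(-28,72):
    for y in(-23,23):
      for h in(-112,48):
        u=proj(P,T+ex*a+ey*y+[0,0,h])-[x0,y0];cv2.circle(v,tuple((u*3+1).round().astype(int).tolist()),2,(0,255,0),-1)
  out.append(v)
cv2.imwrite('pics/o12.png',np.hstack(out))
E
```

```text
[ 523.36558301 -194.89629091  128.16839484] [-0.26907093 -0.65647124 -4.53775992]
```

View pics/o12.png

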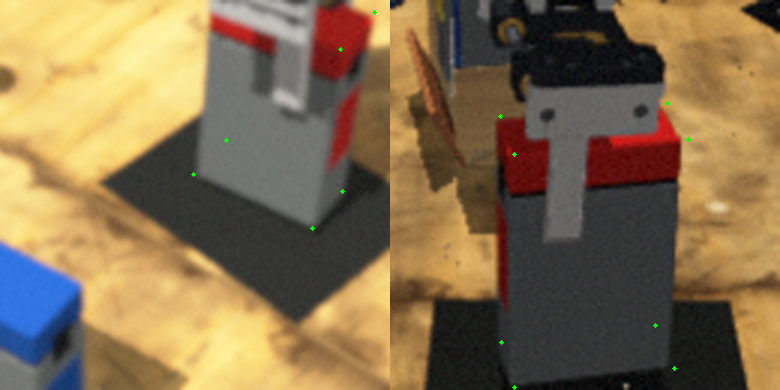

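It is upright now. I'll lower to contact.

Call:
{"method": "carry_out", "body": {
  "deltas": [
    {"turn": [0,0,0],"offset": [0,0,-5],"hand": 30},
    {"turn": [0,0,0],"offset": [0,0,-3],"hand": 30},
    {"turn": [0,0,0],"offset": [0,0,-2],"hand": 30},
    {"turn": [0,0,0],"offset": [0,0,0],"hand": 30}
  ]
}}

```text
clock: 11.08
eef_pos: [522.4, -194.6, 115.7]
tcp_rot: [0.998, 0.056, -0.022, 0.001]
force: [-0.0, 0.0, -3.8]
opening: 0.488
```

Call:
{"method": "carry_out", "body": {
  "deltas": [
    {"turn": [0,0,0],"offset": [0,0,-1],"hand": 30},
    {"turn": [0,0,0],"offset": [0,0,-1],"hand": 30},
    {"turn": [0,0,0],"offset": [0,0,0],"hand": 30}
  ]
}}

```text
clock: 11.33
eef_pos: [522.8, -194.6, 115.1]
tcp_rot: [0.998, 0.056, -0.021, 0.002]
force: [-1.6, 2.0, 5.7]
opening: 0.484
```

Call:
{"method": "carry_out", "body": {
  "deltas": [
    {"turn": [0,0,0],"offset": [0,0,0],"hand": 54},
    {"turn": [0,0,0],"offset": [0,0,0],"hand": 62},
    {"turn": [0,0,0],"offset": [0,0,0],"hand": 75},
    {"turn": [0,0,0],"offset": [0,0,0],"hand": 75},
    {"turn": [0,0,0],"offset": [0,0,0],"hand": 75}
  ]
}}

```text
clock: 11.75
eef_pos: [522.6, -194.7, 114.2]
tcp_rot: [0.998, 0.056, -0.021, 0.002]
force: [0.6, 0.1, 0.2]
opening: 0.784
```

```bash
python3 - <<'E'
from h import *
q=shot('side','d13.png');p=shot('scene','s13.png');w=shot('wrist','w13.png');cv2.imwrite('pics/c13.png',np.hstack([cv2.resize(w['color'],(400,300)),cv2.resize(q['color'][90:370,150:430],(390,300))]))
print(get_obs()['opening'],get_obs()['force'])
E
```

```text
0.7965423007704062 [-0.34591189  0.58621865 -0.39221802]
```

View pics/c13.png

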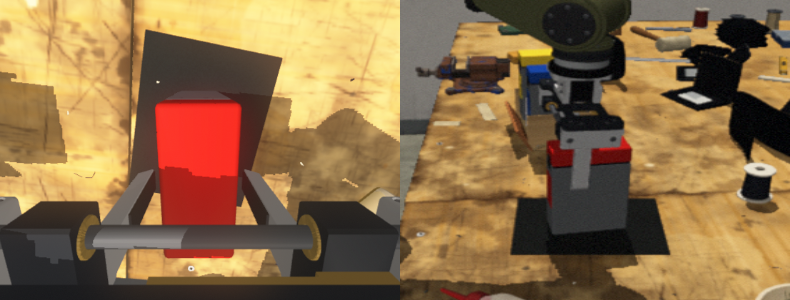

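The case stands free between the open fingers (red at 157–240 in the left panel). I'll lift straight up and check its final position.

Call:
{"method": "carry_out", "body": {
  "deltas": [
    {"turn": [0,0,0],"offset": [0,0,15],"hand": 75},
    {"turn": [0,0,0],"offset": [0,0,25],"hand": 75},
    {"turn": [0,0,0],"offset": [0,0,35],"hand": 75},
    {"turn": [0,0,0],"offset": [0,0,35],"hand": 75},
    {"turn": [0,0,0],"offset": [-20,-20,35],"hand": 75},
    {"turn": [0,0,0],"offset": [-35,-20,0],"hand": 75},
    {"turn": [0,0,0],"offset": [-35,-20,0],"hand": 75},
    {"turn": [0,0,0],"offset": [-35,-20,0],"hand": 75},
    {"turn": [0,0,0],"offset": [-35,-20,0],"hand": 75},
    {"turn": [0,0,0],"offset": [0,0,0],"hand": 75}
  ]
}}

```text
clock: 12.73
eef_pos: [359.9, -295.5, 257.0]
tcp_rot: [0.998, 0.054, -0.022, 0.002]
force: [0.5, 0.0, 0.4]
opening: 0.797
```

```bash
python3 - <<'E'
from h import *
q=imaging.grab_frame('side');p=imaging.grab_frame('scene');out=[]
psi=.1135; ex=np.array([np.cos(psi),np.sin(psi),0]);ey=np.array([-np.sin(psi),np.cos(psi),0])
for P,(y0,x0) in((p,(110,250)),(q,(175,220))):
  v=cv2.resize(P['color'][y0:y0+130,x0:x0+130],None,fx=3,fy=3,interpolation=2)
  for c,col in(([544,-192,3],(0,255,0)),):
   for a in(-50,50):
    for y in(-23,23):
      for h in(0,160):
        u=proj(P,np.array(c)+ex*a+ey*y+[0,0,h])-[x0,y0];cv2.circle(v,tuple((u*3+1).round().astype(int).tolist()),2,col,-1)
  out.append(v)
cv2.imwrite('pics/o14.png',np.hstack(out)); cv2.imwrite('pics/s14.png',p['color'])
for P in (p,q):
  for o in ['red_case_mid','blue_case_mid','yellow_case_mid']: print(o,[(np.round(r['at'],1).tolist(),round(r['conf'],2)) for r in nets.recognise(P,o)][:2])
E
```

```text
red_case_mid [([526.2, -169.1, 106.7], 0.75)]
blue_case_mid [([507.3, 128.1, 154.8], 0.92)]
yellow_case_mid [([493.1, 223.9, 162.3], 0.72)]
red_case_mid [([537.7, -212.4, 102.0], 0.87)]
blue_case_mid [([524.5, 83.9, 143.3], 0.8)]
yellow_case_mid [([489.5, 191.8, 172.2], 0.88)]
```

View pics/o14.png

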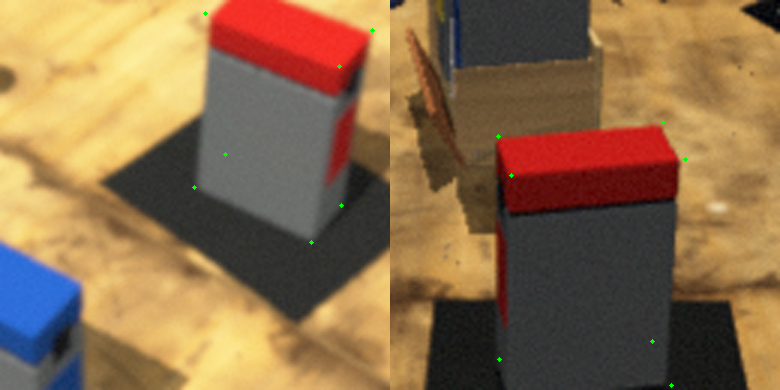

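View pics/s14.png

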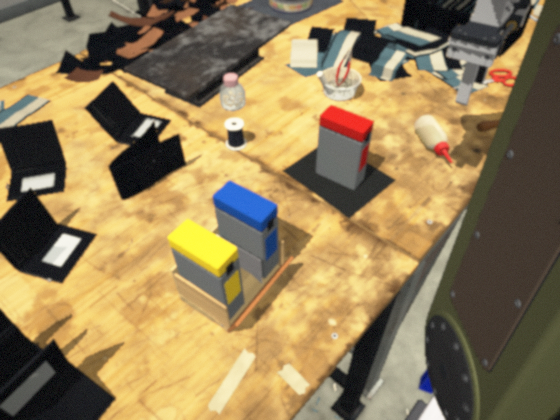

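The red case stands upright on the mat within a few mm of the model at the mat's centre. Blue and yellow are standing in the rack and the arm is clear, so I'm handing in.

```bash
python3 -c "
from h import *
print(workorder.hand_in())"
```

```text
the job is handed in; nothing more can be done
None
```

The red case is standing upright on the black mat and the job is handed in, at about 13 s on the clock. I hooked it from behind with the closed fingers and tipped it out. Once it leaned on the rack's front, I gripped it by its sides at 50 N with the tool tilted 26°. I then lifted it out along its own axis, turned it upright, lowered it to contact and let go.

**Last checks:**
- **Red case:** it stands upright in both the scene and side views. Its corners lie within about 5 mm of where they should be for the mat's centre, inside the 40 mm limit.
- **Blue and yellow cases:** both look upright in the rack and unmoved in the pictures. The recogniser's readings mostly agreed. Blue in the scene view and yellow in the side view came out differently, because other faces showed once red was gone.
- **Arm:** clear of everything, with no measurable force on the tool.

**Mended on the way:** the red case had turned about 2–3° in the grip. I corrected this with a small tilt before setting it down.

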